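# Index a centrifuge rotor and set its lock

### The arm

A 7-joint arm with a two-finger parallel gripper is mounted at the origin on the work surface. World frame = base frame: x ahead of the robot, y to its left, z up, the work surface at z = 0. Lengths are in mm, angles in degrees, forces in N, time in s.
With the tool pointing down it reaches from about 425 to 1025 mm from the base axis. Payload 9.4 kg.
Tool frame: the origin (TCP) lies at the very end of the fingers, on their centre line; the grasp point (between the pads) lies 19 mm behind it; z points along the fingers, y is the line along which they close (so a half turn about z gives the same grasp; the last joint's range is limited). The gripper opens to 85 mm and grips with 20 to 120 N. Pads are 22 mm wide; open, the fingers measure 114 mm over their backs; the gripper's body (76 mm by 85 mm) begins 54 mm behind the grasp point. The pads swing forward as they close: fully open they stand 13 mm farther back than shut.
Start: joints at [-69.998, 34.337, -0.143, 91.639, 0.103, 54.024, -4.572], TCP at [299.465, 660.261, 231.275] pointing down, gripper open.
Joint ranges: [-147.43, 147.43], [-19.82, 112.94], [-74.19, 73.91], [6.32, 146.72], [-59.91, 239.91], [6.04, 106.73], [-150.56, 150.56]. Speed limits (degrees/s): [127.2, 127.2, 172.46, 172.46, 180, 180, 180].

### API

Orientations are given as [roll, pitch, yaw] about the fixed x, y, z axes, in that order (R = Rz(yaw) Ry(pitch) Rx(roll)).
In Python, from plant import get_obs, capture, get_calibration, job_done gives the robot as it stands.
- The arm moves only by the tool carry_out, never from a script. Its argument "motion" is a list that holds one entry, the list of rows, each a list of 7 numbers: the shift along the tool's x, y, z in m, then the turn, a rotation vector about the tool's x, y, z in degrees, then the finger opening in m, from 0 to 0.0854. In form: [[[tx, ty, tz, rx, ry, rz, gripper], ...]]. A call has 1 to 8 rows; each row shifts and turns the commanded pose from where the row before left it, along the tool's axes as they then stand; what a row does not reach is not made up. A row lasts 1/12 s, in which the tool goes at most 41.7 mm and 7.16 degrees, less where a joint would pass 70% of its speed; a pose out of reach is approached as far as the arm can. A call with a gripper value outside its range is refused whole. The fingers move at their own pace and stop on an object; the grip force is fixed at half the most. Time passes only in rows, so rows that do not move let the fingers close. It gives the time, the measured TCP pose, the force, the opening and the grip force at its end, in the units of the state.
- get_obs(): the state, without advancing time (a new reading comes with each control period).
- capture(name): name is "side" or "top" or "wrist"; returns (picture, depth): 480x640x3 uint8, red, green, blue; 480x640 float32, mm along the optical axis (not along the pixel's ray), 0 where there is no reading.
- get_calibration(name): a dict with "fx", "fy", "cx", "cy" (pixels), "extrinsics" (4x4, takes a point from camera to world coordinates). Camera axes: x right, y up, looking along -z (the intrinsics and any distortion apply to the point x, -y, -z); pixel columns grow to the right and rows downward; lengths in mm; the calibration is good to about 2 mm. A picture is of the moment at which its call begins: read the wrist's pose just before it. get_calibration takes no time and is no camera call; for the wrist camera it gives the pose at the moment of the call.
- job_done(): hands the job in; it is judged then, once.
The state is a dict: "t": time; "joints": joint angles; "joint_velocities": joint speeds; "tau": joint torques, N m; "tool_pos": TCP position; "ee_rot": TCP orientation; "contact_force": force on the tool from outside, world axes, zero at the start; "torque": the same for the moment, N m; "finger_gap": opening from 0.0 (shut) to 1.0 (fully open); "gripper_force": force on a finger pad.
Only numpy, scipy, OpenCV 4.12 (cv2) and the standard library are available. Lean on these libraries where they do the work, as an engineer would, in place of code of your own. Each camera call takes 0.05 s, during which the arm holds its last target. There are 200 camera calls.

### The job

Slowly turn the centrifuge's rotor by pushing on one of its arms with a fingertip until the bare arm, the only one without a bucket, points straight at the steel index pointer on the front rim of the bowl, and let the rotor stand still there. Then set the rotor lock: push the black lever on the left of the deck outward, all the way to its stop, leaving the rotor lined up. Only push: do not spin the rotor fast, do not lift it off its spindle, and leave everything else where it is.

Things in the scene. Friction and masses are not known exactly. Their poses are not given: they have to be found in the camera images.
- centrifuge: White compact centrifuge, fixed, 310 (x) x 410 (y) x 140 mm high, lid off. Origin: centre of underside; -x is its front (roughly towards the robot), +y its left. Flat deck 140 mm up with a centred round bowl, 227 mm inside diameter, 45 mm deep. On the deck at the bowl's front rim a dark steel index pointer (35 x 8 x 5 mm, just a mark) points at the bowl's centre. Place and yaw vary.
- rotor_hub (a point): On the rotor's upright axis, level with its arms' top faces, 8 mm below the deck. Aluminium cross: hub 48 mm in diameter (nut rises 5 mm above the deck), four arms at right angles, 16 mm wide, 20 mm tall, 90 mm long from the axis. Three carry a black bucket with amber cover (62 to 102 mm from the axis, 44 mm wide, top 1 mm below the deck). About 0.8 kg, resting on its spindle (liftable).
- bare_tip (a point): Point 90 mm from the rotor's axis on the centre line of the bare arm, level with rotor_hub; the bare arm points from rotor_hub to it. This arm has no bucket and ends in a steel cross-pin (10 mm thick, 32 mm across, 81 to 91 mm from the axis).
- index_point (a point): Point fixed in the bowl, 90 mm from the rotor's axis straight in front (-x of the centrifuge) below the steel index pointer, at the arms' top height: where bare_tip must come.
- rotor (a joint): Turn of the rotor, rad, growing counter-clockwise from above. At 0 the bare arm points to the back (+x of the centrifuge); at +pi or -pi at the index pointer. It turns either way past these, with a drag of 0.06 N m (1 N at 60 mm), and stays where it is left.
- lock_lever (a joint): Turn of the lock lever about an upright axis, rad: 0 = open stop (lever points to the centrifuge's front, -x), growing clockwise from above as it swings outward to the left (+y), 1.2 = locked stop; starts near open. Drag 0.07 N m (1 N at its end); it stays where it is left and does not itself move or hold the rotor.
- lever_pivot (a point): On the lock lever's upright axis, on its top face, 29 mm above the deck, on the deck's left strip (165 mm left of the rotor's axis and 20 mm behind it). The lever is a black level bar 12 mm wide and 16 mm tall (13 to 29 mm above the deck) that ends in a round post.
- lever_tip (a point): Centre of the round post (16 mm in diameter, 11 to 33 mm above the deck) at the lever's end, 85 mm from lever_pivot, at the bar's top height.
- spare_bucket: Loose black bucket with amber cover, 40 x 44 x 39 mm, standing on the deck's back right corner; origin centre of underside. Bystander.
- cap_jar: Loose small clear jar with white cap, 34 mm in diameter, 36 mm tall, standing on the deck's back left corner; origin centre of underside. Bystander.
- reagent: White plastic jar with a red cap, 68 mm in diameter, 130 mm tall, on the table to the left; origin centre of underside. Bystander.
- beaker: Glass beaker, 70 mm across, 85 mm tall, on the table to the left; origin centre of underside. Bystander.
- marker: White pen lying on the table in front of the centrifuge to the right, 14 mm thick, 130 mm long; origin at the centre of its underside. Bystander.
- tube_rack: White block rack full of capped tubes, 70 x 160 x 72 mm, on the table to the right of the centrifuge, long side (its y) roughly along the table's x; origin centre of underside. Bystander.

How it is judged (in metres and radians):
On the way, in this order (a step that is already met when the one before it is completed fails the run):
1. the bare arm points at the index pointer (tip within 10 mm, about 6 degrees) and the rotor stands still (horizontal distance between bare_tip and index_point below 0.01 m and velocity of joint rotor between -0.05 and 0.05 rad/s), for 0.3 s.
2. the lock lever is pushed out to its stop (value of joint lock_lever above 1.08 rad), for 0.1 s.
At the end, for the whole second after the job is handed in: The bare arm's tip is within 10 mm (about 6 degrees) of the index point, the rotor is at rest and seated on its spindle, the lock lever is within 0.12 rad of its locked stop, and every bystander is within 15 mm of where it began (all of step 1 and value of joint lock_lever above 1.08 rad and not (z of rotor_hub in the frame of centrifuge above 0.14 m) and distance of each of cap_jar, spare_bucket, reagent, beaker, marker, tube_rack from where it was at the start of the episode below 0.015 m); the robot touches nothing.
It fails at once if the rotor is lifted off its spindle (8 mm) (z of rotor_hub in the frame of centrifuge above 0.14 m).
It fails at once if the rotor is spun fast (over 4 rad/s) (velocity of joint rotor above 4 rad/s or velocity of joint rotor below -4 rad/s).
It fails at once if a bystander is lifted, carried, tipped or pushed away (15 mm) (distance of any of cap_jar, spare_bucket, reagent, beaker, marker, tube_rack from where it was at the start of the episode above 0.015 m).
It also fails if it takes over 64 s, if anything falls off the work surface, if the arm or the gripper's body presses on something with over 40 N, if the wrist force passes 120 N, or if a joint passes its speed limit or range.

## Working session

There is one attempt and no reset: what is moved stays moved. The work goes in short steps, Python scripts to look and compute and a tool call to move; the robot and the scene stay as the last step left them, time stands still between calls to the robot, and variables do not carry over. Pictures are saved under pics/ and viewed, at most 10 in all, crops included, and the job is handed in when it is done.

Besides the shell and the picture viewer there is one more tool, called after "Call:" as name(argument=value, ...), one argument or row to a line, values as JSON. carry_out: Moves the arm, as the interface text tells. Its arguments: {"type":"object","properties":{"motion":{"type":"array"}},"required":["motion"]}

```bash
ls; mkdir -p pics
python3 - <<'E'
from plant import *
import cv2,numpy as np
o=get_obs();print(o['t'],o['tool_pos'],o['ee_rot'],o['finger_gap'])
for n in("top","side"):
    p,d=capture(n);cv2.imwrite(f'pics/{n}0.png',p[:,:,::-1]);np.savez(f'pics/{n}0.npz',p=p,d=d)
    c=get_calibration(n);print(n,{k:(np.round(v,3).tolist() if k=='extrinsics' else v) for k,v in c.items()})
E
```

```text
pics
0.0 [299.27396713 659.79235585 230.38147248] [-1.79905059e+02  8.57033841e-03  1.55605346e+02] 1.0001002993023003
top {'fx': 460.5364286391991, 'fy': 460.5364286391991, 'cx': 315.992451193541, 'cy': 240.15341859279764, 'extrinsics': [[-0.025, 0.998, -0.049, 486.605], [-1.0, -0.026, -0.012, 7.553], [-0.014, 0.049, 0.999, 1333.654], [0.0, 0.0, 0.0, 1.0]]}
side {'fx': 590.2913094286093, 'fy': 590.2913094286093, 'cx': 320.168585517676, 'cy': 241.28223859089593, 'extrinsics': [[1.0, 0.029, -0.005, 519.931], [-0.026, 0.773, -0.634, -821.048], [-0.014, 0.634, 0.773, 1151.164], [0.0, 0.0, 0.0, 1.0]]}
```

View pics/top0.png

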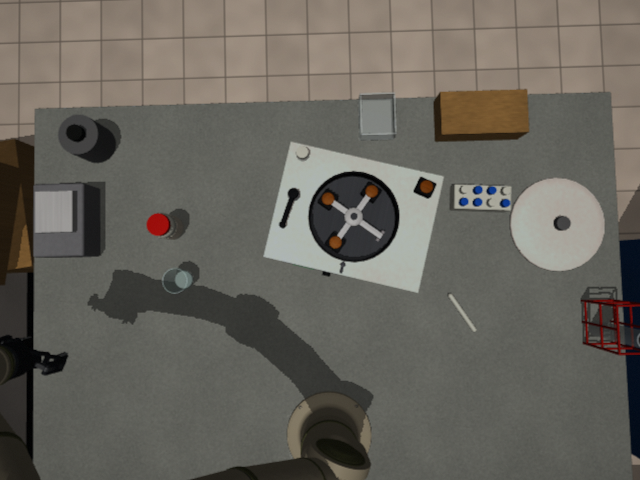

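The top view shows the centrifuge with its hub at about (353,216) and the bare arm's pin at about (382,238). The index pointer is at (343,267), and the lever runs from its pivot at (294,193) to its tip at (283,224). The bare arm needs roughly 64° clockwise.

```bash
cat > h.py <<'E'
import numpy as np,cv2
from plant import *
def ray(c,u,v,z):
    E=np.array(c['extrinsics']);d=E[:3,:3]@np.array([(u-c['cx'])/c['fx'],-(v-c['cy'])/c['fy'],-1])
    o=E[:3,3];return o+d*(z-o[2])/d[2]
def blobs(m,amin):
    n,l,s,ce=cv2.connectedComponentsWithStats(m.astype(np.uint8));return [(s[i,4],ce[i]) for i in range(1,n) if s[i,4]>=amin]
E
python3 - <<'E'
from h import *
p=np.load('pics/top0.npz')['p'];c=get_calibration('top')
h=cv2.cvtColor(p,cv2.COLOR_RGB2HSV)
roi=np.zeros(p.shape[:2],bool);roi[130:300,255:450]=1
w=((h[...,2]>150)&(h[...,1]<60)&roi).astype(np.uint8)
cs=max(cv2.findContours(w,cv2.RETR_EXTERNAL,cv2.CHAIN_APPROX_NONE)[0],key=cv2.contourArea)
R=cv2.boxPoints(cv2.minAreaRect(cs));W=np.array([ray(c,*q,140)[:2] for q in R]);print('deck',R.round(1).tolist(),W.round(1).tolist(),'ctr',W.mean(0))
e=np.diff(np.vstack([W,W[:1]]),axis=0);print(np.hypot(*e.T),np.degrees(np.arctan2(e[:,1],e[:,0])))
a=(h[...,0]<20)&(h[...,1]>120)&(h[...,2]>60)&roi
for n,q in blobs(a,20):print('amber',n,q,ray(c,*q,139).round(1))
k=(h[...,2]<60)&roi;k[:,305:]=0
for n,q in blobs(k,20):print('dark',n,q,ray(c,*q,169).round(1))
k=(h[...,2]<110)&roi;k[:261]=0;k[:,:335]=0;k[:,355:]=0;k[274:]=0
for n,q in blobs(k,5):print('idx',n,q,ray(c,*q,145).round(1))
E
```

```text
deck [[263.1000061035156, 256.29998779296875], [290.1000061035156, 140.5], [444.29998779296875, 176.5], [417.29998779296875, 292.29998779296875]] [[506.8, 160.8], [808.8, 83.7], [702.4, -315.8], [404.1, -234.8]] ctr [605.54054924 -76.54292629]
[311.68076814 413.42177072 309.07304122 408.70334342] [ -14.31803154 -104.9243374   164.81084682   75.43925648]
amber 44 [445.09090909 131.95454545] [ 819.9 -322.7  139. ]
amber 127 [426.04724409 186.39370079] [ 677.9 -267.7  139. ]
amber 115 [371.36521739 190.79130435] [ 670.3 -125.2  139. ]
amber 119 [327.52941176 198.43697479] [653.4 -10.5 139. ]
amber 123 [335.03252033 242.03252033] [539.1 -26.9 139. ]
dark 229 [289.06113537 204.70305677] [635.8  88.2 169. ]
dark 23 [257.95652174 298.        ] [401.7 172.  169. ]
idx 35 [341.82857143 266.28571429] [475.9 -42.5 145. ]
idx 8 [350.5 261. ] [488.9 -65.2 145. ]
```

Call:
carry_out(
  motion=[
    [[-0.025,-0.0253,0,0,0,0,0],[-0.025,-0.0253,0,0,0,0,0],[-0.025,-0.0253,0,0,0,0,0],[-0.025,-0.0253,0,0,0,0,0],[-0.025,-0.0253,0,0,0,0,0],[-0.025,-0.0253,0,0,0,0,0],[-0.025,-0.0253,0,0,0,0,0],[-0.025,-0.0253,0,0,0,0,0]],
  ],
)

```text
t: 0.77
tool_pos: [398.2, 391.5, 231.1]
ee_rot: [-180.0, 0.0, 155.6]
contact_force: [0.4, -0.1, -1.0]
finger_gap: 0.001
gripper_force: 0.0
```

Call:
carry_out(
  motion=[
    [[-0.025,-0.0253,0,0,0,0,0],[-0.025,-0.0253,0,0,0,0,0],[-0.025,-0.0253,0,0,0,0,0],[-0.025,-0.0253,0,0,0,0,0],[-0.025,-0.0253,0,0,0,0,0],[-0.025,-0.0253,0,0,0,0,0],[-0.025,-0.0253,0,0,0,0,0],[-0.025,-0.0253,0,0,0,0,0]],
  ],
)

```text
t: 1.43
tool_pos: [496.7, 124.6, 231.2]
ee_rot: [-180.0, -0.0, 155.6]
contact_force: [0.4, 0.0, -0.5]
finger_gap: 0.003
gripper_force: 0.0
```

Call:
carry_out(
  motion=[
    [[-0.025,-0.0253,0,0,0,0,0],[-0.025,-0.0253,0,0,0,0,0],[-0.025,-0.0253,0,0,0,0,0],[-0.025,-0.0253,0,0,0,0,0],[-0.025,-0.0253,0,0,0,0,0],[-0.025,-0.0253,0,0,0,6,0],[-0.025,-0.0253,0,0,0,6.3,0],[0,0,0,0,0,0,0]],
  ],
)

```text
t: 2.1
tool_pos: [580.0, -116.3, 231.2]
ee_rot: [-179.9, 0.2, 142.5]
contact_force: [0.1, -0.7, 0.7]
finger_gap: 0.001
gripper_force: 0.0
```

Run:
```python
from h import *
o=get_obs();print(o['t'],o['tool_pos'],o['ee_rot'],o['joints'])
p,d=capture('wrist');cv2.imwrite('pics/w1.png',p[:,:,::-1]);c=get_calibration('wrist')
h=cv2.cvtColor(p,cv2.COLOR_RGB2HSV)
a=(h[...,0]<20)&(h[...,1]>120)&(h[...,2]>60)
for n,q in blobs(a,100):print('amber',n,q,ray(c,*q,139).round(1))
```

```text
2.1 [ 580.03714426 -116.34163448  231.20452848] [-1.79853933e+02  1.79149179e-01  1.42475707e+02] [  0.50042965  25.20746867   7.40682718 110.02261276  -4.15035663
  44.94862042  62.61980142]
amber 2038 [383.89793916 121.70068695] [536.7 -24.8 139. ]
amber 1574 [487.71410419 236.37865311] [648.4  -8.  139. ]
amber 1109 [374.35076646 331.48782687] [ 664.7 -119.3  139. ]
amber 1365 [615.35531136 437.34871795] [888.3  -6.9 139. ]
```

View pics/w1.png

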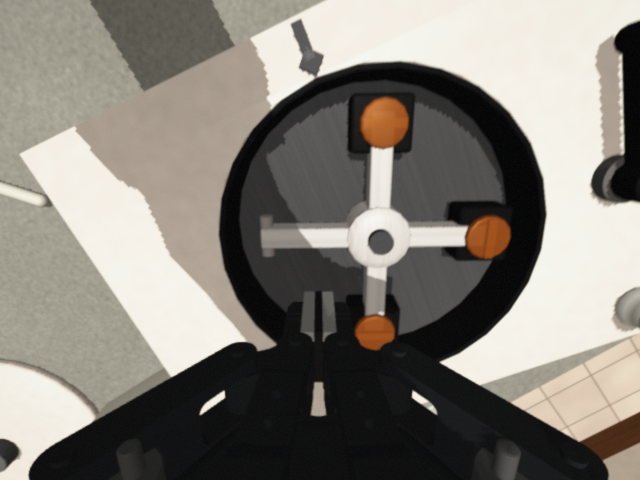

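The wrist view shows the hub at (380,238), the bare arm pointing left to its pin at (265,236), and the index pointer at (307,50). The space beside the bare arm is free, so I'll lower the closed fingers there.

Call:
carry_out(
  motion=[
    [[-0.0255,-0.012,0,0,0,-0.8,0],[0,0,0.03,0,0,0,0],[0,0,0.03,0,0,0,0],[0,0,0.03,0,0,0,0],[0,0,0.026,0,0,0,0],[0,0,0,0,0,0,0]],
  ],
)

```text
t: 2.65
tool_pos: [589.6, -131.3, 110.6]
ee_rot: [-179.8, -0.4, 144.2]
contact_force: [-0.9, 1.0, -0.6]
finger_gap: -0.0
gripper_force: 0.0
```

Run:
```python
from h import *
p,d=capture('wrist');cv2.imwrite('pics/w2.png',p[:,:,::-1])
```

```text
(no output)
```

View pics/w2.png

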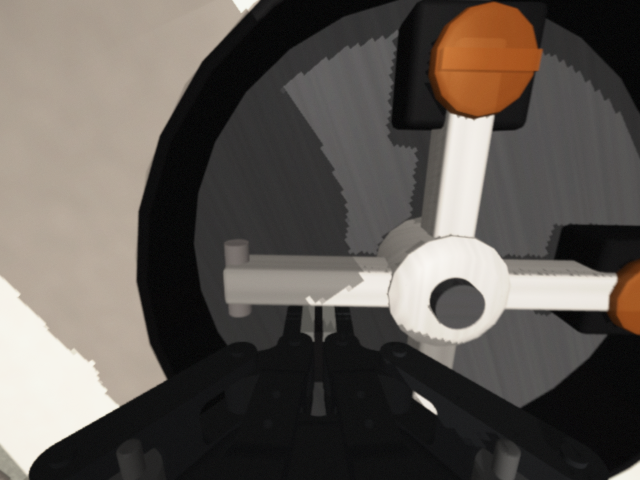

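The fingertip is in the bowl, just beside the bare arm and about 53 mm from the axis, with no contact. I'll sweep it along an arc around the hub.

Call:
carry_out(
  motion=[
    [[0.0028,-0.0011,-0.0005,0,0,3,0],[0.0028,-0.0011,-0.0005,0,0,3,0],[0.0028,-0.0011,-0.0005,0,0,3,0],[0.0028,-0.0011,0,0,0,3,0],[0.0028,-0.0011,0,0,0,3,0],[0.0028,-0.0011,0,0,0,3,0],[0.0028,-0.0011,0,0,0,3,0],[0.0028,-0.0011,0,0,0,3,0]],
  ],
)

```text
t: 3.37
tool_pos: [571.8, -122.9, 119.0]
ee_rot: [179.9, 0.1, 120.0]
contact_force: [0.0, -1.4, -0.7]
finger_gap: -0.001
gripper_force: 0.7
```

```bash
cat > r.py <<'E'
from h import *
def rotor(n=None):
    p,d=capture('top');c=get_calibration('top')
    if n: cv2.imwrite(f'pics/{n}.png',cv2.resize(p[120:320,240:460,::-1],None,fx=3,fy=3))
    h=cv2.cvtColor(p,cv2.COLOR_RGB2HSV);a=(h[...,0]<20)&(h[...,1]>120)&(h[...,2]>60)
    H=np.array([604.8,-76.2])
    for n,q in blobs(a,15):
        w=ray(c,*q,139)[:2]-H;r=np.hypot(*w)
        if r<110: print('amber',n,q.round(1),'r',r.round(1),'ang',np.degrees(np.arctan2(w[1],w[0])).round(1))
    o=get_obs();t=o['tool_pos'][:2]-H;print(o['t'],o['tool_pos'].round(1),o['ee_rot'].round(1),'tool r',np.hypot(*t).round(1),'ang',np.degrees(np.arctan2(t[1],t[0])).round(1),o['contact_force'].round(1))
E
python3 -c "
from r import *
rotor()"
```

```text
amber 117 [334.8 191. ] r 81.9 ang 34.4
amber 122 [327.6 234.5] r 82.0 ang 123.9
3.4167 [ 571.2 -122.3  118.9] [179.9   0.  119.8] tool r 57.0 ang -126.1 [-0.7  0.3 -0.8]
```

Call:
carry_out(
  motion=[
    [[0.0028,-0.001,0.002,0,0,3,0],[0.0028,-0.001,0.002,0,0,3,0],[0.0028,-0.001,0,0,0,3,0],[0.0028,-0.001,0,0,0,3,0],[0.0028,-0.001,0,0,0,3,0],[0.0028,-0.001,0,0,0,3,0],[0.0028,-0.001,0,0,0,3,0],[0.0028,-0.001,0,0,0,3,0]],
  ],
)

```text
t: 4.08
tool_pos: [556.5, -104.5, 114.5]
ee_rot: [179.9, -0.0, 96.1]
contact_force: [-1.3, -1.3, 1.2]
finger_gap: 0.0
gripper_force: 0.7
```

```bash
python3 -c "
from r import *
rotor()"
```

```text
amber 117 [347.5 185.5] r 82.0 ang 9.0
amber 122 [322.3 222. ] r 81.9 ang 98.9
4.1333 [ 556.3 -103.7  114.4] [ 1.799e+02 -1.000e-01  9.590e+01] tool r 55.8 ang -150.5 [-0.9  0.8 -0.4]
```

Call:
carry_out(
  motion=[
    [[0.0028,-0.001,0,0,0,3,0],[0.0028,-0.001,0,0,0,3,0],[0.0028,-0.001,0,0,0,3,0],[0.0028,-0.001,0,0,0,3,0],[0.0028,-0.001,0,0,0,3,0],[0.0028,-0.001,0,0,0,3,0],[0.002,-0.0007,0,0,0,2,0],[0,0,0,0,0,0,0]],
  ],
)

```text
t: 4.8
tool_pos: [550.7, -84.8, 113.9]
ee_rot: [179.9, -0.1, 76.2]
contact_force: [-0.8, 0.7, 0.5]
finger_gap: -0.001
gripper_force: 0.0
```

```bash
python3 -c "
from r import *
rotor('t3')"
```

```text
amber 118 [359.8 185.9] r 81.3 ang -13.7
amber 119 [322.5 209.6] r 81.9 ang 76.1
4.85 [550.7 -85.  113.8] [ 1.799e+02 -1.000e-01  7.630e+01] tool r 54.8 ang -170.7 [ 0.2  0.3 -0.1]
```

View pics/t3.png

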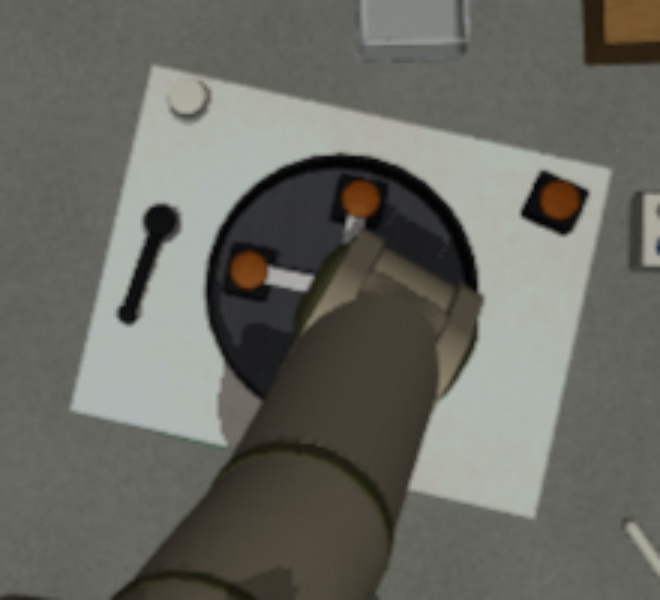

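The rotor reads about 1° short of alignment, well inside tolerance. I'll back off, lift and move over beside the lever.

Call:
carry_out(
  motion=[
    [[-0.003,0,0,0,0,0,0],[-0.003,0,0,0,0,0,0],[0,0,-0.025,0,0,0,0],[0,0,-0.025,0,0,0,0],[0,0,-0.027,0,0,0,0],[0,0,0,0,0,0,0],[0.028,0.0015,0,0,0,0,0],[0.028,0.0015,0,0,0,0,0]],
  ],
)

```text
t: 5.52
tool_pos: [565.1, -39.4, 190.7]
ee_rot: [179.9, -0.0, 75.9]
contact_force: [0.5, 0.7, -0.6]
finger_gap: -0.0
gripper_force: 0.0
```

Call:
carry_out(
  motion=[
    [[0.028,0.0015,0,0,0,0,0],[0.028,0.0015,0,0,0,0,0],[0.028,0.0015,0,0,0,0,0],[0.026,0.0002,0,0,0,0,0],[0,0,0,0,0,0,0],[0,0,0,0,0,0,0]],
  ],
)

```text
t: 6.02
tool_pos: [596.1, 69.0, 189.4]
ee_rot: [-180.0, 0.0, 76.3]
contact_force: [0.2, -0.3, 0.1]
finger_gap: 0.001
gripper_force: 0.0
```

```bash
python3 -c "
from r import *
rotor('t4')
p,d=capture('wrist');cv2.imwrite('pics/w4.png',p[:,:,::-1])
c=get_calibration('wrist');k=(p.max(2)<50);k[330:]=0
for n,q in blobs(k,200):print(n,q,ray(c,*q,169).round(1))"
```

```text
amber 121 [359.8 185.8] r 81.8 ang -13.6
amber 119 [322.5 209.6] r 81.9 ang 76.1
amber 123 [384. 223.] r 81.5 ang -103.9
6.0667 [595.8  67.3 189.5] [-180.     0.    76.2] tool r 143.8 ang 93.6 [-0.9 -1.  -0. ]
6121 [376.10700866 233.28541088] [632.9  90.6 169. ]
290 [318.05517241 311.53448276] [593.5  54.2 169. ]
3187 [399.59397553 315.63413869] [636.5  40.9 169. ]
410 [293.75365854 316.53658537] [579.7  54.4 169. ]
```

View pics/w4.png

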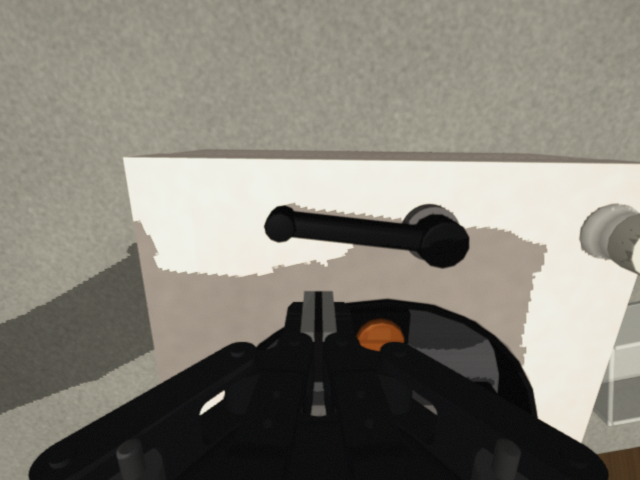

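View pics/t4.png

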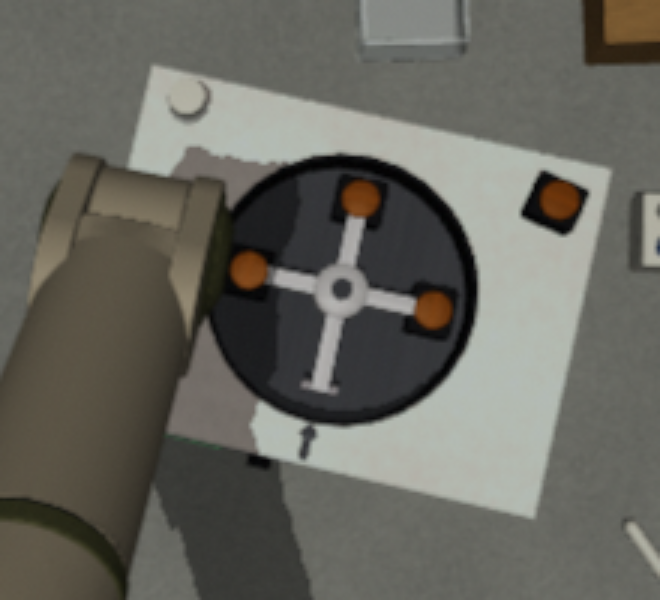

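The bare pin (320,387), the hub (341,289) and the pointer (308,440) line up, so the rotor is set. In the wrist view the lever tip is at (280,222), the pivot at (440,240), and the fingers are clear on its inner side. Next I'll lower the fingers and sweep the lever outward.

Call:
carry_out(
  motion=[
    [[0,0,0.019,0,0,0,0],[0,0,0.018,0,0,0,0],[0,0,0,0,0,0,0],[0.004,0,0,0,0,0,0],[0.004,0,0,0,0,0,0],[0.003,0,0,0,0,0,0],[0,0,0,0,0,0,0]],
  ],
)

```text
t: 6.7
tool_pos: [599.3, 79.3, 153.6]
ee_rot: [179.9, -0.1, 76.2]
contact_force: [-0.0, 0.1, -0.3]
finger_gap: -0.001
gripper_force: 0.0
```

Call:
carry_out(
  motion=[
    [[0.0034,-0.0008,0,0,0,3,0],[0.0034,-0.0008,0,0,0,3,0],[0.0034,-0.0008,0,0,0,3,0],[0.0034,-0.0008,0,0,0,3,0],[0.0034,-0.0008,0,0,0,3,0],[0.0034,-0.0008,0,0,0,3,0],[0.0034,-0.0008,0,0,0,3,0],[0.0034,-0.0008,0,0,0,3,0]],
  ],
)

```text
t: 7.37
tool_pos: [604.3, 105.4, 153.5]
ee_rot: [179.9, -0.0, 52.0]
contact_force: [0.5, -2.2, -0.3]
finger_gap: 0.002
gripper_force: 0.6
```

Call:
carry_out(
  motion=[
    [[0.0034,-0.0008,0,0,0,3,0],[0.0034,-0.0008,0,0,0,3,0],[0.0034,-0.0008,0,0,0,3,0],[0.0034,-0.0008,0,0,0,3,0],[0.0034,-0.0008,0,0,0,3,0],[0.0034,-0.0008,0,0,0,3,0],[0.0034,-0.0008,0,0,0,3,0],[0,0,0,0,0,0,0]],
  ],
)

```text
t: 8.03
tool_pos: [617.8, 126.5, 153.2]
ee_rot: [180.0, -0.0, 31.0]
contact_force: [-0.2, -0.7, 0.3]
finger_gap: 0.004
gripper_force: 0.0
```

```bash
cat > l.py <<'E'
from h import *
P=np.array([666.2,78.2]);o=get_obs()
t=o['tool_pos'][:2]-P;print('tool r',np.hypot(*t).round(1),'ang',np.degrees(np.arctan2(t[1],t[0])).round(1),o['tool_pos'].round(1),o['ee_rot'].round(1))
import sys
p,d=capture('wrist');cv2.imwrite(f'pics/{sys.argv[1]}.png',p[:,:,::-1])
E
python3 l.py w5
```

```text
tool r 68.4 ang 135.0 [617.8 126.5 153.2] [180.  -0.  31.]
```

View pics/w5.png

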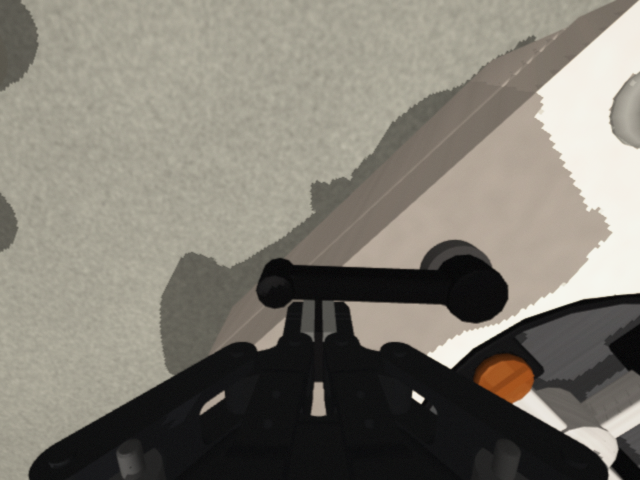

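The lever (tip at (275,283), pivot at (475,288)) is in contact with the fingertips and has turned about 45°. About 24° is left.

Call:
carry_out(
  motion=[
    [[0.0034,-0.0008,0,0,0,3,0],[0.0034,-0.0008,0,0,0,3,0],[0.0034,-0.0008,0,0,0,3,0],[0.0034,-0.0008,0,0,0,3,0],[0.0034,-0.0008,0,0,0,3,0],[0.0034,-0.0008,0,0,0,3,0],[0.0034,-0.0008,0,0,0,3,0],[0,0,0,0,0,0,0]],
  ],
)

```text
t: 8.75
tool_pos: [637.5, 140.1, 152.9]
ee_rot: [180.0, -0.0, 10.1]
contact_force: [-0.4, 0.5, -0.1]
finger_gap: 0.001
gripper_force: 0.0
```

Call:
carry_out(
  motion=[
    [[0.002,-0.0004,0,0,0,1.5,0],[0.002,-0.0004,0,0,0,1.5,0],[0,0,0,0,0,0,0]],
  ],
)

```text
t: 9.0
tool_pos: [640.4, 141.3, 152.7]
ee_rot: [-180.0, 0.1, 7.0]
contact_force: [-5.2, -0.0, 1.9]
finger_gap: 0.001
gripper_force: 2.1
```

Call:
carry_out(
  motion=[
    [[0.0015,0,0,0,0,0,0],[0,0,0,0,0,0,0]],
  ],
)

```text
t: 9.17
tool_pos: [640.5, 141.3, 152.6]
ee_rot: [-179.9, 0.2, 7.1]
contact_force: [-9.9, -0.5, 5.3]
finger_gap: -0.001
gripper_force: 4.6
```

Call:
carry_out(
  motion=[
    [[-0.004,0,0,0,0,0,0],[-0.006,0,0,0,0,0,0],[0,0,-0.02,0,0,0,0],[0,0,-0.035,0,0,0,0],[0,0,-0.035,0,0,0,0],[-0.035,0,0,0,0,0,0],[-0.035,0,0,0,0,0,0],[-0.035,0,0,0,0,0,0]],
  ],
)

```text
t: 9.83
tool_pos: [527.6, 126.8, 243.2]
ee_rot: [-180.0, -0.1, 7.1]
contact_force: [-0.4, 0.2, -0.1]
finger_gap: -0.0
gripper_force: 0.0
```

Call:
carry_out(
  motion=[
    [[-0.035,0,0,0,0,0,0],[-0.035,0,0,0,0,0,0],[-0.02,0,0,0,0,0,0],[0,0,0,0,0,0,0],[0,0,0,0,0,0,0]],
  ],
)

```text
t: 10.25
tool_pos: [438.8, 116.6, 243.2]
ee_rot: [-179.9, -0.1, 7.2]
contact_force: [-0.7, 0.1, 0.6]
finger_gap: 0.003
gripper_force: 0.0
```

```bash
python3 -c "
from r import *
rotor('t6')"
```

```text
amber 117 [359.8 185.9] r 81.5 ang -13.7
amber 119 [322.5 209.6] r 81.9 ang 76.1
amber 122 [384. 223.] r 81.4 ang -103.9
10.3 [440.  116.6 243.2] [-1.8e+02 -1.0e-01  7.2e+00] tool r 253.7 ang 130.5 [-0.1  0.2  0.4]
```

View pics/t6.png

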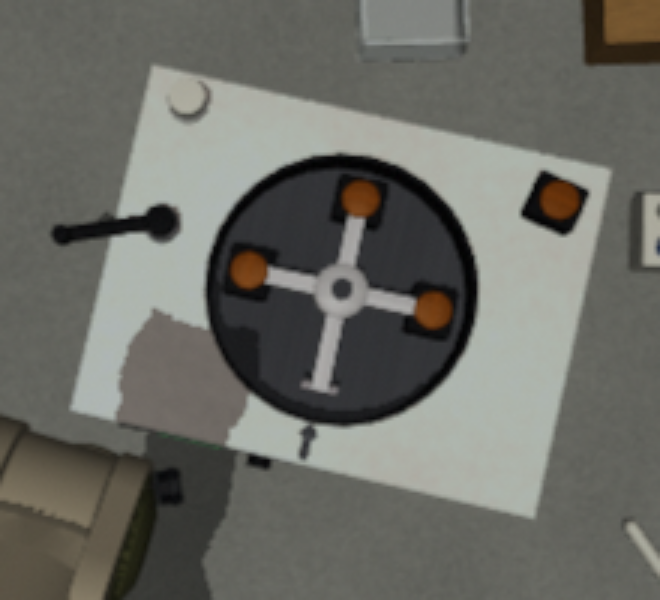

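The lever points outward at its stop (pivot (161,221), tip (62,234)). The rotor is still lined up and the bystanders near it have not moved.

```bash
python3 -c "
from plant import *
print(job_done())"
```

```text
the job is handed in; nothing more can be done
None
```

The job is handed in: the bare arm points at the index pointer to within about 1°, and the lock lever is pushed out to its stop. No verdict came back from the judging.

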